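# Reset the balloon-sonde checker through its recessed well

## Robot

A 6-joint arm with a two-finger parallel gripper is mounted at the origin on the work surface. World frame = base frame: x ahead of the robot, y to its left, z up, the work surface at z = 0. Lengths are in m, angles in rad, forces in N, time in s.
With the tool pointing down it reaches from about 0.3 to 0.75 m from the base axis. Payload 8.5 kg.
Tool frame: the origin (TCP) lies midway between the tips of the shut fingers; the grasp point (between the pads) lies 19 mm behind it (env.grasp_offset is the distance from the TCP to the grasp point, in m); z points along the fingers, y is the line along which they close (so a half turn about z gives the same grasp; the last joint's range is limited). The gripper opens to 85 mm and grips with 20 to 120 N. Pads are 22 mm wide; open, the fingers measure 114 mm over their backs; the gripper's body (76 mm by 85 mm) begins 54 mm behind the grasp point. The pads swing forward as they close: fully open they stand 13 mm farther back than shut.
Start: joints at [-1.428, 0.381, 1.297, -0, 1.464, -0.215], TCP at [0.193, -0.515, 0.231] pointing down, gripper open.
Joint ranges: [-3.11, 3.11], [-0.89, 2.33], [0.22, 2.48], [-1.42, 4.56], [0.17, 2.85], [-2.88, 2.88]. Speed limits (rad/s): [2.39, 2.39, 3.14, 3.14, 3.14, 3.14].

## Interface

Orientations are given as a unit quaternion [x, y, z, w].
In Python, from bench import env gives the robot as it stands.
- The arm moves only by the shell command python3 -m crank 'ROWS' [OPENING]. ROWS is JSON, a list of rows, each an object of numbers: "x", "y", "z": the shift along the tool's x, y, z in m; "wx", "wy", "wz": the turn, a rotation vector about the tool's x, y, z in rad. A call has exactly 8 rows; each row is the pose to reach, as a shift and turn from the pose commanded when the call began, along the tool's axes at that moment; what a row does not reach only later rows make up. A row lasts 1/12 s, in which the tool goes at most 41.7 mm and 7.16 degrees, less where a joint would pass 70% of its speed; a pose out of reach is approached as far as the arm can. A call with a gripper value outside its range is refused whole. OPENING is the closure in counts, from 0 (fully open) to 255 (shut), set as the call begins (- or left out, the last holds). The fingers move at their own pace and stop on an object; the grip force is fixed at half the most. Time passes only in rows, so rows that repeat a pose let the fingers close, or fill a call up. It gives the time, the measured TCP pose, the force, the opening and the grip force at its end, in the units of the state.
- env.get_state(): the state, without advancing time (a new reading comes with each control period).
- env.read_camera(name): name is "scene" or "top"; returns the picture (420x560x3 uint8, blue, green, red); there is no depth.
- env.camera_model(name): a dict with "vertical_fov" (degrees; the focal length in pixels is half the picture's height over the tangent of half this angle, whatever the lens; pixels are square), "cx", "cy" (the principal point, pixels), "T" (4x4, takes a point from camera to world coordinates). Camera axes: x right, y down, z forward; pixel columns grow to the right and rows downward; lengths in m; the calibration is good to about 2 mm. A picture is of the moment at which its call begins. camera_model takes no time and is no camera call.
- env.finish_job(): hands the job in; it is judged then, once.
Trained networks look in the newest picture that a camera, given by its name, has taken for a name from the list of things; names that differ only in an ending like _2 or _b are one class to them, and where a whole thing is asked for, a point or a joint stands for the part that bears it (a point fixed in the world has none). Each returns a list of dicts, best first, with "p" (0 to 1); they miss things now and then, are a little off and sometimes report something else, mostly with a low value. They report only what shows in the picture. A call takes as long as a camera call.
- env.search_frame(camera, label): "at" ([x, y, z] in m, in world coordinates, good to about 4 mm: the middle of the surface that is visible of it).
- env.silhouettes(camera, label): "mask" (420x560 bool, what is visible of it).
- env.landmark_of(camera, label): "at" ([x, y, z] in m, in world coordinates, good to about 4 mm: a listed point, or the origin of a listed thing).
The state is a dict: "time_s": time; "joints": joint angles; "joint_vel": joint speeds; "joint_efforts": joint torques, N m; "tool_pos": TCP position; "tool_rot": TCP orientation; "wrist_force": force on the tool from outside, world axes, zero at the start; "torque": the same for the moment, N m; "gripper_width": finger opening in m; "gripper_force": force on a finger pad.
Only numpy, scipy, OpenCV 4.12 (cv2) and the standard library are available. Lean on these libraries where they do the work, as an engineer would, in place of code of your own. Each camera call takes 0.05 s, during which the arm holds its last target. There are 200 camera calls.

## Task

The steel shutter on top of the green crate lies over the square well, shut or a little ajar. Push the shutter clear of the square well with a fingertip, reach into the well and press the sunken key all the way down, keep it down for two seconds and let it spring back up, then push the shutter back so that it fully covers the square well again. Only push and press: do not grip the shutter's rib, never press the key in the round well, and leave the other things on the bench where they stand.

Things in the scene. Friction and masses are not known exactly. Their poses are not given: they have to be found in the camera images.
- crate: Green metal crate fixed to the bench, 160 x 300 x 130 mm (x, y, z), any yaw. Origin: centre of the underside. Flat top (deck) at 130 mm. Latch on the +y end, carrying handle on the -y end; square well 50 mm from the centre towards +y, round well 50 mm towards -y. Guide rails 7 mm high, 6 wide, 190 long run along y, 55 mm each side of the middle; else only the shutter stands above the deck
- square_mouth (a point): Centre of the mouth of the square well, at deck height; axes as the crate's. Mouth 50 x 50 mm with sides along the crate's x and y, straight walls, floor 40 mm below the deck. The reset key stands in its middle
- round_mouth (a point): Centre of the mouth of the round well, at deck height; axes as the crate's. 50 mm diameter, 40 mm deep, with the same kind of key, not to be pressed
- reset_key (a joint): Sunken key in the square well: a round white cap of 26 mm diameter, its flat top 20 mm below the deck when up. Joint: 0 = up, 0.007 m = fully down (27 mm below the deck); it springs back by itself; about 1.4 N starts it, about 4.5 N holds it fully down against its stop
- reset_key_top (a point): Centre of the top of the key in the square well; moves with the key
- vent_key (a joint): The same kind of key in the round well, must stay up. 0 = up, 0.007 m = down
- shutter (a joint): Flat steel shutter on the deck, 104 (crate x) x 72 mm (crate y), top 5 mm above the deck, held down by guides. 0 = centred over the square well; grows as it slides away from the latch end (to crate -y); 0.100 m = end stop, over the round well. Square mouth all covered below 0.011, all clear above 0.061; starts at 0 to 0.030. Friction 1.5 N, stays where left
- rib_top (a point): Middle of the top of the shutter's upright rib, 23 mm above the deck; moves with the shutter; axes as the crate's. The rib runs along crate x across the shutter's middle, 100 mm long, 16 mm thick (crate y) up to 18 mm above the deck, 8 mm thick above. Push one side to open, the other to close; 28 mm of flat shutter lies on each side. Force on both sides at once is gripping
- handset: Grey bakelite telephone handset in its cradle, loose, 100 x 220 x 83 mm, beside the crate; origin: centre of the underside. To be left alone
- barometer: Round brass barometer with a brass knob on top, loose, 84 mm diameter, 62 mm high; origin: centre of the underside. To be left alone
- fuse_holder: White ceramic fuse holder, loose, 35 x 75 x 34 mm; origin: centre of the underside. To be left alone
- nozzle: Steel balloon-filling nozzle standing on its flange, loose, 64 mm diameter, 95 mm high; origin: centre of the underside. To be left alone

How it is judged:
By the outcome, as a careful person would: the job done as asked, in the order asked, and still so for the second after the job is handed in, with the robot touching nothing.
It also fails if it takes over 64 s, if anything falls off the work surface, if the arm or the gripper's body presses on something with over 40 N, if the wrist force passes 120 N, or if a joint passes its speed limit or range.

## Working session

There is one attempt and no reset: what is moved stays moved. The work goes in short steps, Python scripts to look and compute and a shell command to move; the robot and the scene stay as the last step left them, time stands still between calls to the robot, and variables do not carry over. Pictures are saved under pics/ and viewed, at most 10 in all, crops included, and the job is handed in when it is done.

```bash
mkdir -p pics; cat > h.py <<'E'
from bench import env
import numpy as np, cv2
from scipy.spatial.transform import Rotation as R
def pic(c,n):
    im=env.read_camera(c); cv2.imwrite('pics/'+n,im); return im
def proj(c,P):
    m=env.camera_model(c); T=np.array(m['T']); f=210/np.tan(np.radians(m['vertical_fov'])/2)
    q=np.linalg.inv(T)@np.append(P,1); return np.array([m['cx']+f*q[0]/q[2],m['cy']+f*q[1]/q[2]])
def ray(c,uv):
    m=env.camera_model(c); T=np.array(m['T']); f=210/np.tan(np.radians(m['vertical_fov'])/2)
    return T[:3,3],T[:3,:3]@np.array([(uv[0]-m['cx'])/f,(uv[1]-m['cy'])/f,1])
def atz(c,uv,z):
    o,d=ray(c,uv); return o+d*(z-o[2])/d[2]
E
python3 - <<'E'
from h import *
a=pic('scene','s1.png');b=pic('top','t1.png')
for c in('top','scene'):
    print(c,np.array(env.camera_model(c)['T']).round(3)[:3].tolist())
    for l in('crate','square_mouth','round_mouth','rib_top','reset_key_top','handset','barometer','fuse_holder','nozzle'):
        r=env.landmark_of(c,l)
        print(l,[(np.round(x['at'],4).tolist(),round(x['p'],2)) for x in r[:2]], [proj(c,x['at']).round(0).tolist() for x in r[:1]])
s=env.get_state();print(s['time_s'],s['tool_pos'],s['tool_rot'],s['gripper_width'])
E
```

```text
top [[-0.027, -0.998, 0.05, 0.477], [-1.0, 0.026, -0.017, 0.028], [0.015, -0.051, -0.999, 0.94]]
crate [([0.5216, 0.0461, 0.0039], 0.73), ([0.5588, 0.0193, 0.1262], 0.59)] [[269.0, 211.0]]
square_mouth [] []
round_mouth [([0.5571, 0.0215, 0.1276], 0.56)] [[279.0, 190.0]]
rib_top [([0.4807, 0.0781, 0.1539], 0.95), ([0.48, 0.0782, 0.1304], 0.52)] [[251.0, 229.0]]
reset_key_top [] []
handset [([0.5042, 0.3713, 0.0014], 0.75), ([0.5204, 0.0476, 0.0001], 0.71)] [[126.0, 222.0]]
barometer [([0.4372, -0.3176, -0.0005], 0.7)] [[427.0, 243.0]]
fuse_holder [([0.5426, -0.3258, -0.0011], 0.83)] [[429.0, 197.0]]
nozzle [([0.6277, -0.3098, 0.0036], 0.76), ([0.5202, 0.0448, 0.0007], 0.15)] [[421.0, 161.0]]
scene [[-0.315, 0.695, -0.647, 1.195], [0.949, 0.227, -0.218, 0.221], [-0.005, -0.683, -0.731, 0.848]]
crate [([0.5225, 0.0487, 0.0019], 0.73)] [[289.0, 241.0]]
square_mouth [([0.4852, 0.0786, 0.1334], 0.9)] [[310.0, 192.0]]
round_mouth [([0.5602, 0.0166, 0.1289], 0.65)] [[271.0, 212.0]]
rib_top [([0.4809, 0.0794, 0.1532], 0.91)] [[311.0, 184.0]]
reset_key_top [] []
handset [([0.5007, 0.3709, -0.0006], 0.57)] [[435.0, 271.0]]
barometer [([0.4377, -0.319, -0.003], 0.81)] [[160.0, 183.0]]
fuse_holder [([0.5419, -0.3264, 0.0035], 0.82)] [[137.0, 209.0]]
nozzle [([0.6248, -0.3077, -0.0023], 0.63)] [[128.0, 238.0]]
1.0 [ 0.19260263 -0.51514252  0.23129368] [ 9.84039776e-01  1.77948639e-01  8.74237557e-07 -2.59828861e-05] 0.0856998926603594
```

View pics/t1.png

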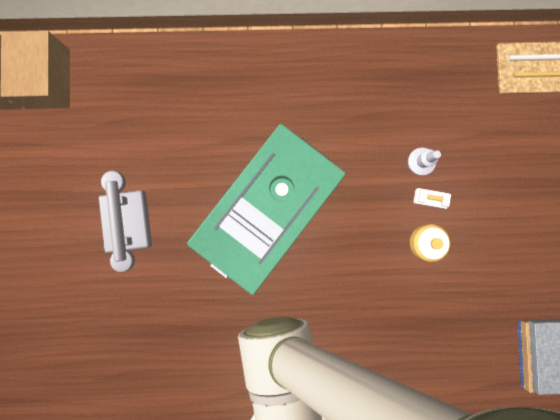

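View pics/s1.png

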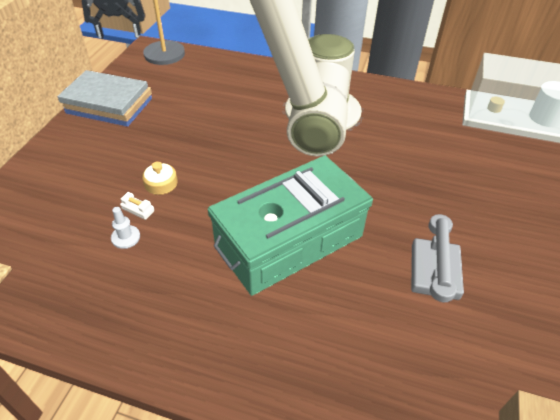

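The top picture shows the green deck with corners near (281,125), (344,174), (252,294) and (188,243). The latch is at (218,270), the open round well at (282,189), and the shutter with its rib at (251,229). The other things stand well away from the crate.

```bash
python3 - <<'E'
from h import *
im=cv2.imread('pics/t1.png')
hsv=cv2.cvtColor(im,cv2.COLOR_BGR2HSV)
g=cv2.inRange(hsv,(60,80,40),(90,255,255))
cs=max(cv2.findContours(g,0,2)[0],key=cv2.contourArea)
box=cv2.boxPoints(cv2.minAreaRect(cs)); print(box.round(1).tolist())
P=np.array([atz('top',b,.13) for b in box])
print(P.round(4).tolist(), [np.linalg.norm(P[i]-P[(i+1)%4]).round(4) for i in range(4)])
c=P.mean(0); e=[P[(i+1)%4]-P[i] for i in range(2)]; y=max(e,key=np.linalg.norm); y/=np.linalg.norm(y)
if y[0]>0:y=-y
x=np.array([y[1],-y[0],0]); print('centre',c,'y',y,'yaw',np.arctan2(-x[1]*-1,x[0]))
for n,p in(('sq',c+.05*y),('rd',c-.05*y)):print(n,p.round(4),proj('top',p))
for n,p in(('rib',np.array([.4808,.0788,.153])),('sqd',np.array([.4852,.0786,.13])),('rdd',np.array([.5585,.019,.13])),('org',np.array([.522,.0474,.13]))):print(n,((p-c)@x).round(4),((p-c)@y).round(4))
cv2.imwrite('pics/crop.png',cv2.resize(im[110:310,170:370],(600,600),interpolation=cv2.INTER_CUBIC))
E
```

```text
[[186.6999969482422, 243.3000030517578], [280.3999938964844, 122.80000305175781], [346.0, 173.8000030517578], [252.1999969482422, 294.29998779296875]]
[[0.4553, 0.2067, 0.13], [0.6911, 0.0157, 0.13], [0.5851, -0.1124, 0.13], [0.3521, 0.0801, 0.13]] [np.float64(0.3034), np.float64(0.1664), np.float64(0.3022), np.float64(0.1633)]
centre [0.52090943 0.04752164 0.13      ] y [-0.77714965  0.62931584 -0.        ] yaw 0.8901237797881407
sq [0.4821 0.079  0.13  ] [251.26176107 227.95513466]
rd [0.5598 0.0161 0.13  ] [282.01654739 187.99976451]
rib -0.0009 0.0509
sqd 0.0017 0.0473
rdd 0.0015 -0.0472
org 0.0006 -0.0009
```

View pics/crop.png

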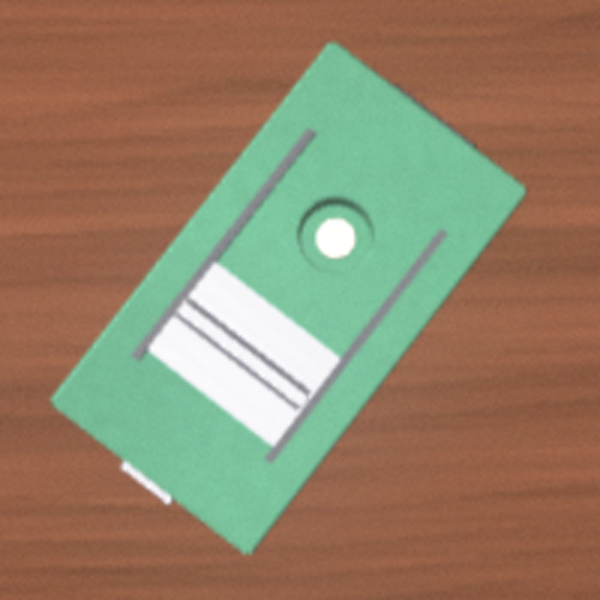

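The crop confirms it: the shutter is shut over the square well and the round well is open. The crate frame from the corners matches the landmarks to within 3 mm. Next: close the gripper and move to the latch side of the rib.

```bash
cat >> h.py <<'E'
C=np.array([.521,.0475,0]); CY=np.array([-.777,.6293,0]); CX=np.array([.6293,.777,0])
def goto(cx,cy,z):
    s=env.get_state(); t=R.from_quat(s['tool_rot']); p=np.array(s['tool_pos'])
    w=C+cx*CX+cy*CY+[0,0,z]
    g=R.from_matrix(np.c_[CY,CX,[0,0,-1]])
    d=p-C
    print('t',round(s['time_s'],2),'crate xy',(d@CX).round(4),(d@CY).round(4),'z',p[2].round(4),'F',np.round(s['wrist_force'],1),'q6',np.round(s['joints'][5],2))
    print('shift',t.inv().apply(w-p).round(4),'turn',(t.inv()*g).as_rotvec().round(4))
if __name__=='__main__':
    import sys; goto(*map(float,sys.argv[1:]))
E
python3 h.py 0 .085 .2
python3 -m crank '[{"x":0.463,"y":-0.483,"z":0.02,"wz":-2.1},{"x":0.463,"y":-0.483,"z":0.02,"wz":-2.1},{"x":0.463,"y":-0.483,"z":0.02,"wz":-2.1},{"x":0.463,"y":-0.483,"z":0.02,"wz":-2.1},{"x":0.463,"y":-0.483,"z":0.02,"wz":-2.1},{"x":0.463,"y":-0.483,"z":0.02,"wz":-2.1},{"x":0.463,"y":-0.483,"z":0.02,"wz":-2.1},{"x":0.463,"y":-0.483,"z":0.02,"wz":-2.1}]' 255
python3 h.py 0 .085 .2
```

```text
t 1.0 crate xy -0.6438 -0.0989 z 0.2313 F [ 0.5  0.7 -0. ] q6 -0.22
shift [ 0.4615 -0.4852  0.0313] turn [-0.000e+00 -1.000e-04 -2.103e+00]
t 1.0 crate xy -0.6438 -0.0989 z 0.2313 F [ 0.5  0.7 -0. ] q6 -0.22
shift [ 0.4615 -0.4852  0.0313] turn [-0.000e+00 -1.000e-04 -2.103e+00]invalid input at $[0]: expected keys x, y, z, wx, wy, wz
```

```bash
python3 -m crank '[{"x":0.463,"y":-0.483,"z":0.02,"wx":0,"wy":0,"wz":-2.1},{"x":0.463,"y":-0.483,"z":0.02,"wx":0,"wy":0,"wz":-2.1},{"x":0.463,"y":-0.483,"z":0.02,"wx":0,"wy":0,"wz":-2.1},{"x":0.463,"y":-0.483,"z":0.02,"wx":0,"wy":0,"wz":-2.1},{"x":0.463,"y":-0.483,"z":0.02,"wx":0,"wy":0,"wz":-2.1},{"x":0.463,"y":-0.483,"z":0.02,"wx":0,"wy":0,"wz":-2.1},{"x":0.463,"y":-0.483,"z":0.02,"wx":0,"wy":0,"wz":-2.1},{"x":0.463,"y":-0.483,"z":0.02,"wx":0,"wy":0,"wz":-2.1}]' 255
python3 h.py 0 .085 .2
```

```text
time_s: 1.67
tool_pos: [0.3246, -0.2073, 0.2215]
tool_rot: [0.777, 0.63, 0.0, 0.0]
wrist_force: [1.2, -0.2, -0.3]
gripper_width: 0.0001
gripper_force: 0.0
t 1.67 crate xy -0.3216 -0.0077 z 0.2215 F [ 1.2 -0.2 -0.3] q6 -0.67
shift [0.3285 0.064  0.0214] turn [ 4.0000e-04  7.0000e-04 -1.0975e+00]
```

```bash
python3 -m crank '[{"x":0.328,"y":0.064,"z":0.02,"wx":0,"wy":0,"wz":-1.1},{"x":0.328,"y":0.064,"z":0.02,"wx":0,"wy":0,"wz":-1.1},{"x":0.328,"y":0.064,"z":0.02,"wx":0,"wy":0,"wz":-1.1},{"x":0.328,"y":0.064,"z":0.02,"wx":0,"wy":0,"wz":-1.1},{"x":0.328,"y":0.064,"z":0.02,"wx":0,"wy":0,"wz":-1.1},{"x":0.328,"y":0.064,"z":0.02,"wx":0,"wy":0,"wz":-1.1},{"x":0.328,"y":0.064,"z":0.02,"wx":0,"wy":0,"wz":-1.1},{"x":0.328,"y":0.064,"z":0.02,"wx":0,"wy":0,"wz":-1.1}]'
python3 h.py 0 .085 .17
```

```text
time_s: 2.33
tool_pos: [0.456, 0.0989, 0.2015]
tool_rot: [0.379, 0.925, 0.0, 0.0]
wrist_force: [1.5, -0.9, 0.3]
gripper_width: -0.0001
gripper_force: 0.0
t 2.33 crate xy -0.0009 0.0828 z 0.2015 F [ 1.5 -0.9  0.3] q6 -0.83
shift [0.0022 0.0007 0.0315] turn [ 0.0003  0.0006 -0.0965]
```

```bash
python3 -m crank '[{"x":0.002,"y":0.001,"z":0.01,"wx":0,"wy":0,"wz":-0.0965},{"x":0.002,"y":0.001,"z":0.02,"wx":0,"wy":0,"wz":-0.0965},{"x":0.002,"y":0.001,"z":0.035,"wx":0,"wy":0,"wz":-0.0965},{"x":0.002,"y":0.001,"z":0.045,"wx":0,"wy":0,"wz":-0.0965},{"x":0.002,"y":0.001,"z":0.052,"wx":0,"wy":0,"wz":-0.0965},{"x":0.002,"y":0.001,"z":0.057,"wx":0,"wy":0,"wz":-0.0965},{"x":0.002,"y":0.001,"z":0.06,"wx":0,"wy":0,"wz":-0.0965},{"x":0.002,"y":0.001,"z":0.06,"wx":0,"wy":0,"wz":-0.0965}]'
python3 h.py 0 0 .142; python3 -c "
from h import *
pic('scene','s2.png');im=cv2.imread('pics/s2.png');cv2.imwrite('pics/s2c.png',cv2.resize(im[120:300,190:390],(800,600)[:1]*1+(720,) if 0 else (660,594)))"
```

```text
time_s: 3.0
tool_pos: [0.4549, 0.0987, 0.1413]
tool_rot: [0.337, 0.942, -0.0, -0.0]
wrist_force: [1.0, -0.8, 1.0]
gripper_width: 0.0001
gripper_force: 0.0
t 3.0 crate xy -0.0018 0.0835 z 0.1413 F [ 1.  -0.8  1. ] q6 -0.92
shift [-0.0835  0.0024 -0.0008] turn [-0.0002 -0.0003 -0.0067]
```

View pics/s2c.png

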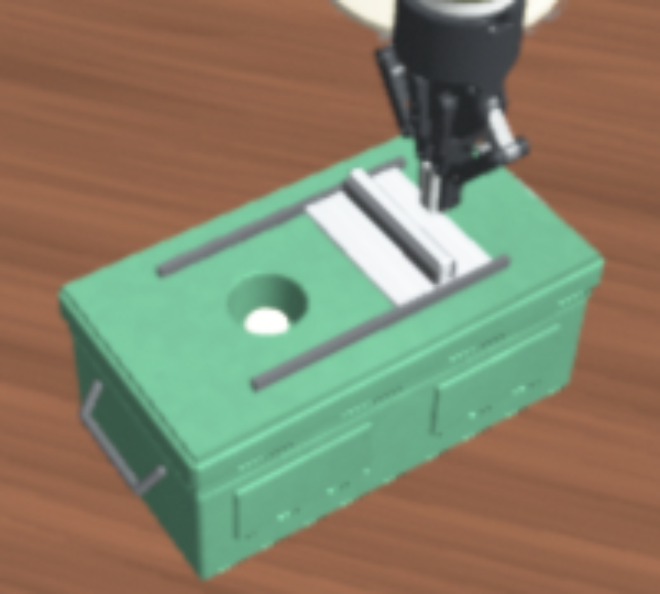

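The tip stands on the latch side of the rib, above the plate, around (430,200) in the crop. Pushing it open.

```bash
python3 -m crank '[{"x":-0.008,"y":0.002,"z":0,"wx":0,"wy":0,"wz":0},{"x":-0.018,"y":0.002,"z":0,"wx":0,"wy":0,"wz":0},{"x":-0.03,"y":0.002,"z":0,"wx":0,"wy":0,"wz":0},{"x":-0.042,"y":0.002,"z":0,"wx":0,"wy":0,"wz":0},{"x":-0.054,"y":0.002,"z":0,"wx":0,"wy":0,"wz":0},{"x":-0.064,"y":0.002,"z":0,"wx":0,"wy":0,"wz":0},{"x":-0.074,"y":0.002,"z":0,"wx":0,"wy":0,"wz":0},{"x":-0.084,"y":0.002,"z":0,"wx":0,"wy":0,"wz":0}]'
python3 -m crank '[{"x":-0.006,"y":0,"z":0,"wx":0,"wy":0,"wz":0},{"x":-0.012,"y":0,"z":0,"wx":0,"wy":0,"wz":0},{"x":-0.016,"y":0,"z":0,"wx":0,"wy":0,"wz":0},{"x":-0.019,"y":0,"z":0,"wx":0,"wy":0,"wz":0},{"x":-0.02,"y":0,"z":0,"wx":0,"wy":0,"wz":0},{"x":-0.02,"y":0,"z":0,"wx":0,"wy":0,"wz":0},{"x":-0.017,"y":0,"z":0,"wx":0,"wy":0,"wz":0},{"x":-0.012,"y":0,"z":0,"wx":0,"wy":0,"wz":0}]'
python3 h.py 0 .05 .18
```

```text
time_s: 3.72
tool_pos: [0.5219, 0.0462, 0.1414]
tool_rot: [0.337, 0.941, 0.0, -0.0]
wrist_force: [-2.2, 2.4, 1.0]
gripper_width: 0.0003
gripper_force: 1.1
time_s: 4.38
tool_pos: [0.5303, 0.0394, 0.1415]
tool_rot: [0.337, 0.941, -0.0, 0.0]
wrist_force: [0.1, -1.5, 0.0]
gripper_width: 0.0001
gripper_force: 0.0
t 4.38 crate xy -0.0004 -0.0124 z 0.1415 F [ 0.1 -1.5  0. ] q6 -1.03
shift [ 0.0624  0.     -0.0385] turn [-0.      0.0005 -0.0068]
```

```bash
python3 -m crank '[{"x":0.004,"y":0,"z":-0.015,"wx":0,"wy":0,"wz":-0.007},{"x":0.012,"y":0,"z":-0.035,"wx":0,"wy":0,"wz":-0.007},{"x":0.03,"y":0,"z":-0.05,"wx":0,"wy":0,"wz":-0.007},{"x":0.05,"y":0,"z":-0.06,"wx":0,"wy":0,"wz":-0.007},{"x":0.062,"y":0,"z":-0.06,"wx":0,"wy":0,"wz":-0.007},{"x":0.062,"y":0,"z":-0.06,"wx":0,"wy":0,"wz":-0.007},{"x":0.062,"y":0,"z":-0.06,"wx":0,"wy":0,"wz":-0.007},{"x":0.062,"y":0,"z":-0.06,"wx":0,"wy":0,"wz":-0.007}]'
python3 h.py 0 .05 .15; python3 - <<'E'
from h import *
im=pic('scene','s3.png');cv2.imwrite('pics/s3c.png',cv2.resize(im[120:300,190:390],(660,594)))
env.read_camera('top')
for c in('scene','top'):
  for l in('rib_top','square_mouth','reset_key_top'):
    for r in env.landmark_of(c,l)[:1]:
        d=np.array(r['at'])-C; print(c,l,(d@CX).round(4),(d@CY).round(4),d[2].round(4),r['p'])
E
```

```text
time_s: 5.05
tool_pos: [0.4827, 0.0784, 0.2008]
tool_rot: [0.334, 0.943, -0.0, -0.0]
wrist_force: [-0.5, -0.3, -0.6]
gripper_width: 0.0005
gripper_force: 0.0
t 5.05 crate xy -0.0001 0.0492 z 0.2008 F [-0.5 -0.3 -0.6] q6 -0.97
shift [0.0008 0.0001 0.0508] turn [-0.0006 -0.0005  0.0004]
scene rib_top 0.0002 -0.0396 0.1521 0.79
scene square_mouth 0.0019 0.0474 0.1327 0.58
scene reset_key_top 0.2421 0.2169 0.0006 0.61
top rib_top -0.0022 -0.0382 0.1556 0.92
```

View pics/s3c.png

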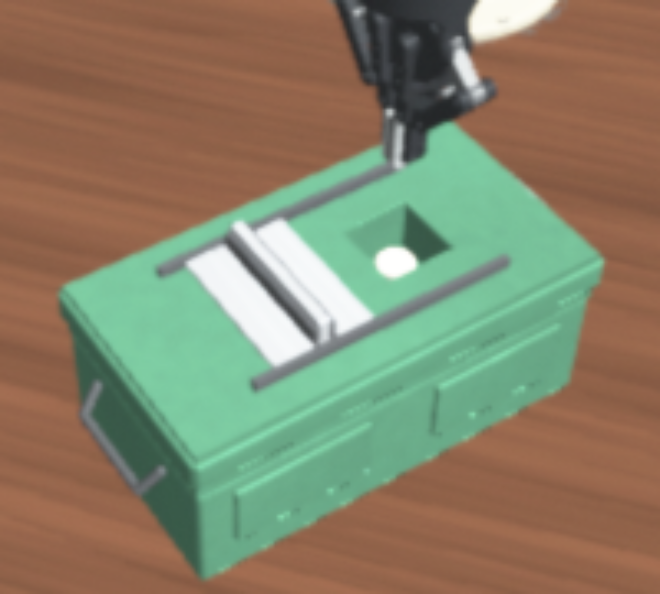

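The shutter is at about 0.089, so the square well with its white key at (395,262) in the crop is fully clear. Descending into it.

```bash
python3 -m crank '[{"x":0,"y":0,"z":0.015,"wx":0,"wy":0,"wz":0},{"x":0,"y":0,"z":0.03,"wx":0,"wy":0,"wz":0},{"x":0,"y":0,"z":0.045,"wx":0,"wy":0,"wz":0},{"x":0,"y":0,"z":0.06,"wx":0,"wy":0,"wz":0},{"x":0,"y":0,"z":0.07,"wx":0,"wy":0,"wz":0},{"x":0,"y":0,"z":0.08,"wx":0,"wy":0,"wz":0},{"x":0,"y":0,"z":0.085,"wx":0,"wy":0,"wz":0},{"x":0,"y":0,"z":0.085,"wx":0,"wy":0,"wz":0}]'
python3 -m crank '[{"x":0,"y":0,"z":0.002,"wx":0,"wy":0,"wz":0},{"x":0,"y":0,"z":0.004,"wx":0,"wy":0,"wz":0},{"x":0,"y":0,"z":0.006,"wx":0,"wy":0,"wz":0},{"x":0,"y":0,"z":0.008,"wx":0,"wy":0,"wz":0},{"x":0,"y":0,"z":0.01,"wx":0,"wy":0,"wz":0},{"x":0,"y":0,"z":0.011,"wx":0,"wy":0,"wz":0},{"x":0,"y":0,"z":0.012,"wx":0,"wy":0,"wz":0},{"x":0,"y":0,"z":0.012,"wx":0,"wy":0,"wz":0}]'
```

```text
time_s: 6.12
tool_pos: [0.4821, 0.0787, 0.1156]
tool_rot: [0.334, 0.943, -0.0, -0.001]
wrist_force: [0.1, 0.4, 0.0]
gripper_width: 0.0001
gripper_force: 0.0
time_s: 6.78
tool_pos: [0.4827, 0.0787, 0.1046]
tool_rot: [0.334, 0.943, 0.0, 0.0]
wrist_force: [0.2, 0.6, 3.5]
gripper_width: 0.0
gripper_force: 1.8
```

```bash
python3 -m crank '[{"x":0,"y":0,"z":0.0005,"wx":0,"wy":0,"wz":0},{"x":0,"y":0,"z":0.001,"wx":0,"wy":0,"wz":0},{"x":0,"y":0,"z":0.0015,"wx":0,"wy":0,"wz":0},{"x":0,"y":0,"z":0.002,"wx":0,"wy":0,"wz":0},{"x":0,"y":0,"z":0.0025,"wx":0,"wy":0,"wz":0},{"x":0,"y":0,"z":0.003,"wx":0,"wy":0,"wz":0},{"x":0,"y":0,"z":0.003,"wx":0,"wy":0,"wz":0},{"x":0,"y":0,"z":0.003,"wx":0,"wy":0,"wz":0}]'
```

```text
time_s: 7.45
tool_pos: [0.4828, 0.0787, 0.1028]
tool_rot: [0.334, 0.943, 0.0, 0.001]
wrist_force: [-3.1, 0.9, 17.4]
gripper_width: 0.0
gripper_force: 8.9
```

```bash
python3 -m crank '[{"x":0,"y":0,"z":0,"wx":0,"wy":0,"wz":0},{"x":0,"y":0,"z":0,"wx":0,"wy":0,"wz":0},{"x":0,"y":0,"z":0,"wx":0,"wy":0,"wz":0},{"x":0,"y":0,"z":0,"wx":0,"wy":0,"wz":0},{"x":0,"y":0,"z":0,"wx":0,"wy":0,"wz":0},{"x":0,"y":0,"z":0,"wx":0,"wy":0,"wz":0},{"x":0,"y":0,"z":0,"wx":0,"wy":0,"wz":0},{"x":0,"y":0,"z":0,"wx":0,"wy":0,"wz":0}]'
python3 -m crank '[{"x":0,"y":0,"z":0,"wx":0,"wy":0,"wz":0},{"x":0,"y":0,"z":0,"wx":0,"wy":0,"wz":0},{"x":0,"y":0,"z":0,"wx":0,"wy":0,"wz":0},{"x":0,"y":0,"z":0,"wx":0,"wy":0,"wz":0},{"x":0,"y":0,"z":0,"wx":0,"wy":0,"wz":0},{"x":0,"y":0,"z":0,"wx":0,"wy":0,"wz":0},{"x":0,"y":0,"z":0,"wx":0,"wy":0,"wz":0},{"x":0,"y":0,"z":0,"wx":0,"wy":0,"wz":0}]'
python3 -m crank '[{"x":0,"y":0,"z":0,"wx":0,"wy":0,"wz":0},{"x":0,"y":0,"z":0,"wx":0,"wy":0,"wz":0},{"x":0,"y":0,"z":0,"wx":0,"wy":0,"wz":0},{"x":0,"y":0,"z":0,"wx":0,"wy":0,"wz":0},{"x":0,"y":0,"z":0,"wx":0,"wy":0,"wz":0},{"x":0,"y":0,"z":0,"wx":0,"wy":0,"wz":0},{"x":0,"y":0,"z":0,"wx":0,"wy":0,"wz":0},{"x":0,"y":0,"z":0,"wx":0,"wy":0,"wz":0}]'
python3 -m crank '[{"x":0,"y":0,"z":0,"wx":0,"wy":0,"wz":0},{"x":0,"y":0,"z":0,"wx":0,"wy":0,"wz":0},{"x":0,"y":0,"z":-0.004,"wx":0,"wy":0,"wz":0},{"x":0,"y":0,"z":-0.01,"wx":0,"wy":0,"wz":0},{"x":0,"y":0,"z":-0.025,"wx":0,"wy":0,"wz":0},{"x":0,"y":0,"z":-0.045,"wx":0,"wy":0,"wz":0},{"x":0,"y":0,"z":-0.065,"wx":0,"wy":0,"wz":0},{"x":0,"y":0,"z":-0.08,"wx":0,"wy":0,"wz":0}]'
python3 h.py 0 -.08 .19
```

```text
time_s: 8.12
tool_pos: [0.4828, 0.0787, 0.1028]
tool_rot: [0.334, 0.943, 0.0, 0.001]
wrist_force: [-3.6, -0.0, 17.1]
gripper_width: -0.0001
gripper_force: 8.8
time_s: 8.78
tool_pos: [0.4828, 0.0787, 0.1028]
tool_rot: [0.334, 0.943, 0.0, 0.001]
wrist_force: [-4.1, -0.3, 18.0]
gripper_width: -0.0001
gripper_force: 8.8
time_s: 9.45
tool_pos: [0.4828, 0.0787, 0.1028]
tool_rot: [0.334, 0.943, 0.0, 0.001]
wrist_force: [-4.1, -0.5, 18.4]
gripper_width: -0.0003
gripper_force: 8.8
time_s: 10.12
tool_pos: [0.4822, 0.0788, 0.1826]
tool_rot: [0.334, 0.943, -0.0, -0.0]
wrist_force: [0.1, 0.7, 0.0]
gripper_width: -0.0002
gripper_force: 0.0
t 10.12 crate xy -0.0001 0.0498 z 0.1826 F [0.1 0.7 0. ] q6 -0.97
shift [-0.1298  0.     -0.0074] turn [-0.0002 -0.0003  0.0006]
```

The key was held on its stop for over 2 s, then released. Now over the rib to its far side.

```bash
python3 -m crank '[{"x":-0.015,"y":0,"z":-0.008,"wx":0,"wy":0,"wz":0},{"x":-0.035,"y":0,"z":-0.012,"wx":0,"wy":0,"wz":0},{"x":-0.06,"y":0,"z":-0.012,"wx":0,"wy":0,"wz":0},{"x":-0.085,"y":0,"z":-0.012,"wx":0,"wy":0,"wz":0},{"x":-0.105,"y":0,"z":-0.012,"wx":0,"wy":0,"wz":0},{"x":-0.12,"y":0,"z":-0.012,"wx":0,"wy":0,"wz":0},{"x":-0.125,"y":0,"z":-0.008,"wx":0,"wy":0,"wz":0},{"x":-0.125,"y":0,"z":0,"wx":0,"wy":0,"wz":0}]'
python3 h.py 0 -.075 .1415
```

```text
time_s: 10.78
tool_pos: [0.5801, -0.0005, 0.181]
tool_rot: [0.334, 0.943, -0.0, 0.0]
wrist_force: [-0.5, 0.3, -0.6]
gripper_width: -0.0001
gripper_force: 0.0
t 10.78 crate xy -0.0001 -0.0761 z 0.181 F [-0.5  0.3 -0.6] q6 -1.09
shift [0.0011 0.0001 0.0395] turn [ 0.0001  0.0002 -0.0004]
```

```bash
python3 -m crank '[{"x":0.001,"y":0,"z":0.008,"wx":0,"wy":0,"wz":0},{"x":0.001,"y":0,"z":0.018,"wx":0,"wy":0,"wz":0},{"x":0.001,"y":0,"z":0.028,"wx":0,"wy":0,"wz":0},{"x":0.001,"y":0,"z":0.035,"wx":0,"wy":0,"wz":0},{"x":0.001,"y":0,"z":0.039,"wx":0,"wy":0,"wz":0},{"x":0.001,"y":0,"z":0.039,"wx":0,"wy":0,"wz":0},{"x":0.003,"y":0,"z":0.039,"wx":0,"wy":0,"wz":0},{"x":0.01,"y":0,"z":0.039,"wx":0,"wy":0,"wz":0}]'
python3 -m crank '[{"x":0.01,"y":0,"z":0,"wx":0,"wy":0,"wz":0},{"x":0.02,"y":0,"z":0,"wx":0,"wy":0,"wz":0},{"x":0.03,"y":0,"z":0,"wx":0,"wy":0,"wz":0},{"x":0.04,"y":0,"z":0,"wx":0,"wy":0,"wz":0},{"x":0.05,"y":0,"z":0,"wx":0,"wy":0,"wz":0},{"x":0.06,"y":0,"z":0,"wx":0,"wy":0,"wz":0},{"x":0.07,"y":0,"z":0,"wx":0,"wy":0,"wz":0},{"x":0.076,"y":0,"z":0,"wx":0,"wy":0,"wz":0}]'
python3 h.py 0 .028 .1415
```

```text
time_s: 11.45
tool_pos: [0.5723, 0.0061, 0.1428]
tool_rot: [0.334, 0.943, 0.0, 0.001]
wrist_force: [-0.6, 0.8, 0.3]
gripper_width: 0.0
gripper_force: 0.0
time_s: 12.12
tool_pos: [0.5118, 0.0551, 0.1426]
tool_rot: [0.333, 0.943, 0.0, -0.0]
wrist_force: [2.2, -0.2, 1.0]
gripper_width: -0.0001
gripper_force: 0.9
t 12.12 crate xy 0.0001 0.0119 z 0.1426 F [ 2.2 -0.2  1. ] q6 -1.01
shift [ 0.0161 -0.0001  0.0012] turn [ 0.0002 -0.0001  0.0009]
```

```bash
python3 -m crank '[{"x":0.004,"y":0,"z":0,"wx":0,"wy":0,"wz":0},{"x":0.008,"y":0,"z":0,"wx":0,"wy":0,"wz":0},{"x":0.011,"y":0,"z":0,"wx":0,"wy":0,"wz":0},{"x":0.013,"y":0,"z":0,"wx":0,"wy":0,"wz":0},{"x":0.014,"y":0,"z":0,"wx":0,"wy":0,"wz":0},{"x":0.015,"y":0,"z":0,"wx":0,"wy":0,"wz":0},{"x":0.015,"y":0,"z":0,"wx":0,"wy":0,"wz":0},{"x":0.015,"y":0,"z":0,"wx":0,"wy":0,"wz":0}]'
python3 -m crank '[{"x":-0.003,"y":0,"z":0,"wx":0,"wy":0,"wz":0},{"x":-0.008,"y":0,"z":0,"wx":0,"wy":0,"wz":0},{"x":-0.012,"y":0,"z":-0.01,"wx":0,"wy":0,"wz":0},{"x":-0.025,"y":0,"z":-0.035,"wx":0,"wy":0,"wz":0},{"x":-0.045,"y":0,"z":-0.07,"wx":0,"wy":0,"wz":0},{"x":-0.065,"y":0,"z":-0.105,"wx":0,"wy":0,"wz":0},{"x":-0.085,"y":0,"z":-0.13,"wx":0,"wy":0,"wz":0},{"x":-0.1,"y":0,"z":-0.14,"wx":0,"wy":0,"wz":0}]'
python3 - <<'E'
from h import *
im=pic('scene','s4.png');cv2.imwrite('pics/s4c.png',cv2.resize(im[100:300,150:400],(750,600)))
env.read_camera('top')
for c in('scene','top'):
    for r in env.landmark_of(c,'rib_top')[:1]:
        d=np.array(r['at'])-C; print(c,(d@CX).round(4),(d@CY).round(4),d[2].round(4),r['p'])
E
```

```text
time_s: 12.78
tool_pos: [0.501, 0.0636, 0.1423]
tool_rot: [0.334, 0.943, -0.0, -0.0]
wrist_force: [1.0, -0.5, -0.2]
gripper_width: 0.0004
gripper_force: 0.4
time_s: 13.45
tool_pos: [0.5807, -0.0007, 0.2864]
tool_rot: [0.334, 0.943, 0.0, 0.003]
wrist_force: [0.5, -0.2, -0.3]
gripper_width: -0.0001
gripper_force: 0.0
scene 0.0009 0.0465 0.1517 0.65
```

View pics/s4c.png

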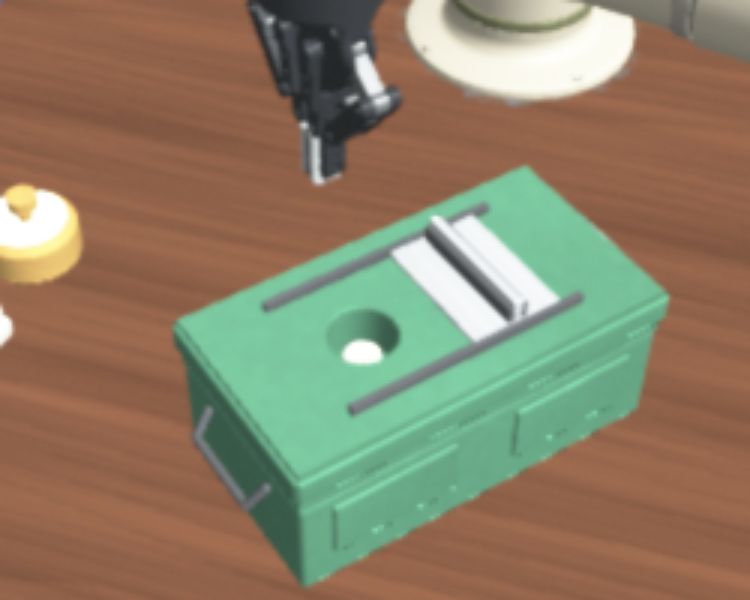

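The shutter looks closed at about q = 0.004–0.005, against a limit of 0.011. I'll give it one more gentle nudge of 4 mm for margin.

```bash
python3 -m crank '[{"x":0.02,"y":0,"z":0.03,"wx":0,"wy":0,"wz":0},{"x":0.05,"y":0,"z":0.06,"wx":0,"wy":0,"wz":0},{"x":0.075,"y":0,"z":0.09,"wx":0,"wy":0,"wz":0},{"x":0.085,"y":0,"z":0.115,"wx":0,"wy":0,"wz":0},{"x":0.085,"y":0,"z":0.135,"wx":0,"wy":0,"wz":0},{"x":0.085,"y":0,"z":0.144,"wx":0,"wy":0,"wz":0},{"x":0.085,"y":0,"z":0.144,"wx":0,"wy":0,"wz":0},{"x":0.085,"y":0,"z":0.144,"wx":0,"wy":0,"wz":0}]'
python3 h.py 0 .0295 .142
```

```text
time_s: 14.32
tool_pos: [0.5126, 0.0543, 0.1383]
tool_rot: [0.334, 0.943, -0.0, -0.0]
wrist_force: [-1.2, -0.4, 1.4]
gripper_width: 0.0005
gripper_force: 0.0
t 14.32 crate xy 0.0 0.0109 z 0.1383 F [-1.2 -0.4  1.4] q6 -1.02
shift [ 0.0186 -0.     -0.0037] turn [-0.0004 -0.0008  0.0006]
```

```bash
python3 -m crank '[{"x":0.004,"y":0,"z":-0.003,"wx":0,"wy":0,"wz":0},{"x":0.008,"y":0,"z":-0.003,"wx":0,"wy":0,"wz":0},{"x":0.012,"y":0,"z":-0.003,"wx":0,"wy":0,"wz":0},{"x":0.015,"y":0,"z":-0.003,"wx":0,"wy":0,"wz":0},{"x":0.017,"y":0,"z":-0.003,"wx":0,"wy":0,"wz":0},{"x":0.0185,"y":0,"z":-0.003,"wx":0,"wy":0,"wz":0},{"x":0.0185,"y":0,"z":-0.003,"wx":0,"wy":0,"wz":0},{"x":0.0185,"y":0,"z":-0.003,"wx":0,"wy":0,"wz":0}]'
python3 -m crank '[{"x":-0.003,"y":0,"z":0,"wx":0,"wy":0,"wz":0},{"x":-0.008,"y":0,"z":0,"wx":0,"wy":0,"wz":0},{"x":-0.012,"y":0,"z":-0.01,"wx":0,"wy":0,"wz":0},{"x":-0.025,"y":0,"z":-0.035,"wx":0,"wy":0,"wz":0},{"x":-0.045,"y":0,"z":-0.07,"wx":0,"wy":0,"wz":0},{"x":-0.065,"y":0,"z":-0.105,"wx":0,"wy":0,"wz":0},{"x":-0.085,"y":0,"z":-0.13,"wx":0,"wy":0,"wz":0},{"x":-0.1,"y":0,"z":-0.14,"wx":0,"wy":0,"wz":0}]'
python3 - <<'E'
from h import *
env.read_camera('scene')
for l in('rib_top','square_mouth'):
    for r in env.landmark_of('scene',l)[:1]:
        d=np.array(r['at'])-C; print(l,(d@CX).round(4),(d@CY).round(4),d[2].round(4),r['p'])
E
```

```text
time_s: 14.98
tool_pos: [0.4983, 0.0659, 0.1414]
tool_rot: [0.334, 0.943, 0.0, -0.0]
wrist_force: [-0.4, -0.3, 0.4]
gripper_width: 0.0001
gripper_force: 0.0
time_s: 15.65
tool_pos: [0.5781, 0.0014, 0.2855]
tool_rot: [0.334, 0.943, 0.0, 0.003]
wrist_force: [-1.3, -0.2, 0.3]
gripper_width: 0.0003
gripper_force: 0.0
rib_top 0.0012 0.0467 0.1531 0.65
square_mouth 0.0013 0.0492 0.1336 0.84
```

```bash
python3 -c "
from bench import env
print(env.finish_job())"
```

```text
the job is handed in; nothing more can be done
None
```

The job is handed in at about 16 s: I pushed the shutter open, held the sunken key on its stop for over 2 s and released it, then pushed the shutter back, about 2–3 mm from centred over the square well by the last camera reading (limit 11 mm).

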